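Tip the finned module out of the packed rack and stand it on the test platform

ROBOT

A 6-joint arm with a two-finger parallel gripper is mounted at the origin on the work surface. World frame = base frame: x ahead of the robot, y to its left, z up, the work surface at z = 0. Lengths are in m, angles in degrees, forces in N, time in s.
With the tool pointing down it reaches from about 0.35 to 0.875 m from the base axis. Payload 4.2 kg.
Tool frame: the origin (TCP) lies on the centre line of the jaws, within the pads' length; the fingertips stand 19 mm ahead of it and the grasp point (between the pads) is the TCP; z points along the fingers, y is the line along which they close (so a half turn about z gives the same grasp; the last joint's range is limited). The gripper opens to 87 mm and grips with 3 to 60 N. Pads are 19 mm wide; open, the fingers measure 117 mm over their backs; the gripper's body (75 mm by 190 mm) begins 51 mm behind the grasp point.
Start: joints at [-58.866, 22.042, 0.453, 0, -68.411, -14.817], TCP at [0.176, -0.6, 0.21] pointing down, gripper open.
Joint ranges: [-179.83, 179.83], [-69.29, 118.12], [-61.27, 80.66], [-181.25, 117.63], [-171.15, -9.14], [-177.46, 177.46]. Speed limits (degrees/s): [159.86, 159.86, 180, 180, 180, 180].

INTERFACE

Orientations are given as a 3x3 rotation matrix whose columns are the frame's x, y, z axes.
In Python, from station import sense, capture, finish_job, search_frame, masks_of gives the robot as it stands.
- The arm moves only by the tool drive_tool, never from a script. Its argument "rows" is a list of rows, each a list of 7 numbers: the opening in per cent of the stroke, from 0 (shut) to 100 (fully open), then the shift along the world's x, y, z in mm, then the turn, a rotation vector about the world's x, y, z in rad. In form: [[fingers, dx, dy, dz, wx, wy, wz], ...]. A call has 1 to 5 rows; each row shifts and turns the commanded pose from where the row before left it; what a row does not reach is not made up. A row lasts 1/12 s, in which the tool goes at most 41.7 mm and 7.16 degrees, less where a joint would pass 70% of its speed; a pose out of reach is approached as far as the arm can. A call is refused whole if a number of a shift passes 41.7 or a number of a turn 0.125, either way. A call with a gripper value outside its range is refused whole. The fingers move at their own pace and stop on an object; the grip force is fixed at half the most. Time passes only in rows, so rows that do not move let the fingers close. It gives the time, the measured TCP pose, the force, the opening and the grip force at its end, in the units of the state.
- sense(): the state, without advancing time (a new reading comes with each control period).
- capture(name): name is "scene" or "top" or "wrist"; returns a dict with "frame" (420x560x3 uint8, red, green, blue), "z_map" (420x560 float32, m along the optical axis (not along the pixel's ray), 0 where there is no reading), "fx", "fy", "cx", "cy" (pixels), "R" (3x3) and "t" (3): a world point X has camera coordinates R X + t; the wrist camera has in their place "T_tool_cam" (4x4, takes a point from camera to tool coordinates, whose origin is the TCP and whose axes are the flange's). Camera axes: x right, y down, z forward; pixel columns grow to the right and rows downward; lengths in m; the calibration is good to about 2 mm. A picture is of the moment at which its call begins: read the wrist's pose just before it.
- finish_job(): hands the job in; it is judged then, once.
Trained networks look in a picture, given as the dict that the camera call returned (one of the last four; its "shot" number tells which), for a name from the list of things; names that differ only in an ending like _2 or _b are one class to them, and where a whole thing is asked for, a point or a joint stands for the part that bears it (a point fixed in the world has none). Each returns a list of dicts, best first, with "p" (0 to 1); they miss things now and then, are a little off and sometimes report something else, mostly with a low value. They report only what shows in the picture. A call takes as long as a camera call. They do not tell look-alikes from the thing itself.
- search_frame(label, picture): "xy" ([column, row] in pixels, amid what is visible of it).
- masks_of(label, picture): "region" (420x560 bool, what is visible of it) and "xy" ([column, row] in pixels, amid what is visible of it).
The state is a dict: "time_s": time; "joints": joint angles; "joint_velocities": joint speeds; "effort": joint torques, N m; "tcp_pos": TCP position; "ee_rot": TCP orientation; "wrist_force": force on the tool from outside, world axes, zero at the start; "moment": the same for the moment, N m; "gripper_width": opening from 0.0 (shut) to 1.0 (fully open); "gripper_force": force on a finger pad.
Only numpy, scipy, OpenCV 4.12 (cv2) and the standard library are available. Lean on these libraries where they do the work, as an engineer would, in place of code of your own. Each camera call takes 0.05 s, during which the arm holds its last target. There are 200 camera calls.

TASK

In the rack of tightly packed instrument modules, find the one with the tall straight fin on top. Holding the fin, tip the module's top outward, to the rack's open front, so that it comes from under the keeper bar with its foot still behind the front lip; then draw it out and stand it upright in the middle of the low black platform on four posts, without dropping it. Leave the other modules standing in the rack.

Things in the scene. Friction and masses are not known exactly. Their poses are not given: they have to be found in the camera images.
- module: Finned module to move: loose grey box 64 (x) x 46.5 (y) x 110 mm high, 0.3-0.6 kg, standing in the rack in the 2nd or 4th of 5 places. Origin: centre of underside; z up; front is -x, towards the robot side. On its top a rigid black fin 32 (x) x 12 (y) x 42 mm high, centred at x -10 mm. Tip it about its front foot edge (x -32, z 8 mm); the top clears the rack's bar from 9 degrees, well at 20.
- rack: Fixed rack. Origin: table level, mid-row, axes as the modules'. 5 boxes along y, 48 mm pitch, 1.5 mm gaps, on a floor at z 6 mm; outer two and middle one (with a low 9 mm dial) fixed. Front lip to z 14 mm, 1 mm before the boxes. Steel bar along y over the boxes' rear: x +17 to +35, z 132 to 140 mm (box tops 116), blocks a straight lift; once tipped, draw forward (-x) as much as up to clear it.
- platform: Fixed black square plate, 130 x 130 mm, on four steel posts, with screw heads at its corners; nothing stands on it. Origin at table level under the plate's centre, z up, x and y along its sides; the plate's upper face is at z = 60 mm.
- knob_module: The other loose module, in the 4th or 2nd place of the row, to be left standing: the same grey box, with a round black knob, 16 mm in diameter and 30 mm high, on top at x -10 mm. Origin at the centre of its underside, axes as the finned module's.
There are look-alikes about, which are no part of the job. What is shaped like the module but green or turquoise is not meant.

How it is judged:
By the outcome, as a careful person would: the job done as asked, in the order asked, and still so for the second after the job is handed in, with the robot touching nothing.
It also fails if it takes over 45 s, if anything falls off the work surface, if the arm or the gripper's body presses on something with over 40 N, if the wrist force passes 120 N, or if a joint passes its speed limit or range.

## Working session

There is one attempt and no reset: what is moved stays moved. The work goes in short steps, Python scripts to look and compute and a tool call to move; the robot and the scene stay as the last step left them, time stands still between calls to the robot, and variables do not carry over. Pictures are saved under pics/ and viewed, at most 10 in all, crops included, and the job is handed in when it is done.

Besides the shell and the picture viewer there is one more tool, called after ">>>" as name([rows], argument=value, ...), one row to a line, values as JSON. drive_tool: Moves the arm, as the interface text tells. Its arguments: {"type":"object","properties":{"rows":{"type":"array"}},"required":["rows"]}

```bash
mkdir -p pics; cat > h.py <<'E'
import numpy as np, cv2
from station import *
def world(p,uv=None,mask=None,st=None):
    if mask is None:
        u,v=np.array(uv,float).T; z=p["z_map"][v.astype(int),u.astype(int)]
    else:
        v,u=np.nonzero(mask); z=p["z_map"][v,u]; k=z>0; u,v,z=u[k],v[k],z[k]
    c=np.stack([(u-p["cx"])*z/p["fx"],(v-p["cy"])*z/p["fy"],z],1)
    if "T_tool_cam" in p:
        T=np.array(p["T_tool_cam"]); c=c@T[:3,:3].T+T[:3,3]
        return c@np.array(st["ee_rot"]).T+np.array(st["tcp_pos"])
    return (c-np.array(p["t"]))@np.array(p["R"])
def save(n,f): cv2.imwrite(n,cv2.cvtColor(f,cv2.COLOR_RGB2BGR))
E
python3 - <<'E'
from h import *
print(sense())
ims=[]
for c in("scene","top"):
    p=capture(c); ims.append(p["frame"])
    for l in("module","knob_module","rack","platform"):
        for r in masks_of(l,p)[:3]:
            w=world(p,mask=r["region"])
            print(c,l,round(r["p"],2),np.round(r["xy"]),len(w),np.round(np.median(w,0),3) if len(w) else '')
    save(f"pics/{c}.png",p["frame"])
E
```

```text
{'time_s': 0.0, 'joints': array([-5.88652895e+01,  2.20904757e+01,  3.79577313e-01, -2.85069154e-02,
       -6.84107035e+01, -1.48178974e+01]), 'joint_velocities': array([-0.08214103, -0.04339571, -0.07934632,  0.02912335, -0.07019731,
        0.0979058 ]), 'effort': array([ 1.00757701e-03, -3.90666425e+01,  1.87406856e+01,  4.21956182e+00,
        1.10610458e-02, -1.97726040e-04]), 'tcp_pos': array([ 0.17544463, -0.59921416,  0.20876251]), 'ee_rot': array([[-9.59774412e-01, -2.80771412e-01, -7.01350172e-04],
       [-2.80772272e-01,  9.59772215e-01,  2.05580540e-03],
       [ 9.59250225e-05,  2.17002910e-03, -9.99997641e-01]]), 'wrist_force': array([ 0.13541876, -0.15367592,  0.25122964]), 'moment': array([0.02110005, 0.03628113, 0.01424739]), 'gripper_force': 0.0, 'gripper_width': 1.0004897414059275}
scene module 0.75 [357. 182.] 738 [0.615 0.222 0.111]
scene module 0.71 [418. 178.] 1633 [0.629 0.371 0.077]
scene module 0.55 [389. 146.] 959 [0.505 0.369 0.1  ]
scene knob_module 0.9 [321. 200.] 762 [0.637 0.131 0.101]
scene knob_module 0.46 [356. 183.] 733 [0.614 0.222 0.112]
scene rack 0.93 [336. 204.] 5049 [0.627 0.162 0.079]
scene platform 0.96 [123. 236.] 3218 [ 0.547 -0.291  0.058]
top module 0.94 [121. 217.] 1310 [0.487 0.366 0.108]
top module 0.86 [197. 174.] 840 [0.572 0.221 0.115]
top module 0.63 [122. 158.] 1354 [0.604 0.378 0.107]
top knob_module 0.9 [238. 165.] 830 [0.593 0.131 0.115]
top rack 0.95 [218. 166.] 4276 [0.595 0.178 0.116]
top platform 0.94 [444. 199.] 3781 [ 0.533 -0.286  0.059]
```

View pics/scene.png

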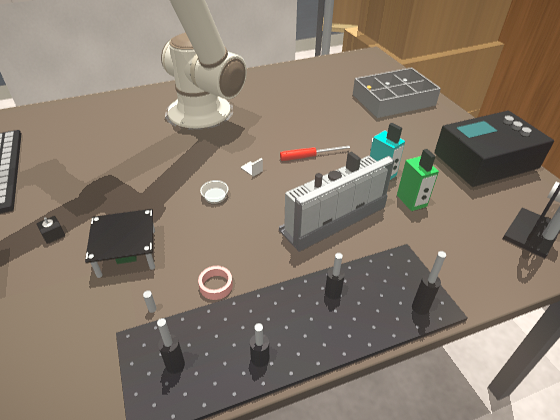

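View pics/top.png

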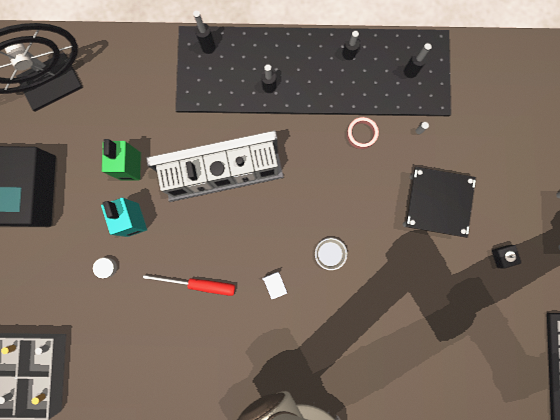

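Candidates in the top view: (193,172) grey with a fin in the rack's 2nd or 4th place; (118,158) green and (124,217) turquoise look-alikes outside the rack; (240,161) round knob; (217,168) low dial. Only the one at (193,172) fits the description. I'll confirm it in a crop and measure.

```bash
python3 - <<'E'
from h import *
p=capture("top"); f=p["frame"]
save("pics/crop.png",cv2.resize(f[120:210,140:290],None,fx=5,fy=5,interpolation=cv2.INTER_CUBIC))
vv,uu=np.mgrid[0:420,0:560]
ok=np.ones((420,560),bool); 
W=np.zeros((420,560,3)); k=p["z_map"]>0; W[k]=world(p,mask=k)
R=[r for r in masks_of("rack",p)][0]["region"]
box=(uu>145)&(uu<290)&(vv>120)&(vv<210)
bx=box&(abs(W[...,2]-.116)<.006); bar=box&(abs(W[...,2]-.140)<.005)
for n,m in(("boxtops",bx),("bar+",bar),("fin",box&(W[...,2]>.148))):
    q=W[m]; print(n,len(q),np.round(q.mean(0),4),cv2.minAreaRect((q[:,:2]*1000).astype(np.float32)))
pl=(uu>390)&(uu<490)&(vv>150)&(vv<250)&(abs(W[...,2]-.06)<.006)
q=W[pl]; print("plat",len(q),np.round(q.mean(0),4),cv2.minAreaRect((q[:,:2]*1000).astype(np.float32)))
# front/rear edge fit by minimal x over y bins
q=W[bar]; print("bar fit",np.polyfit(q[:,1],q[:,0],1), q[:,1].min(),q[:,1].max())
p=capture("scene")
W=np.zeros((420,560,3)); k=p["z_map"]>0; W[k]=world(p,mask=k)
m=(W[...,2]>.12)&(W[...,0]>.5)&(W[...,0]<.7)&(W[...,1]>0)&(W[...,1]<.3)
q=W[m&(abs(W[...,1]-.22)<.03)&(W[...,2]>.145)]; print("scene fin",len(q),q.mean(0),q.min(0),q.max(0))
pl=(abs(W[...,2]-.06)<.006)&(W[...,1]<-.18)&(W[...,1]>-.4)&(W[...,0]>.42)&(W[...,0]<.65)
q=W[pl]; print("plat s",len(q),q.mean(0),cv2.minAreaRect((q[:,:2]*1000).astype(np.float32)))
E
```

```text
boxtops 2730 [0.5925 0.1788 0.1152] ((592.0577392578125, 179.80731201171875), (55.44890213012695, 255.51344299316406), 13.100833892822266)
bar+ 1261 [0.6208 0.187  0.1392] ((601.7727661132812, 182.38125610351562), (61.89082336425781, 257.4779052734375), 13.024409294128418)
fin 117 [0.5773 0.2227 0.1567] ((592.5753173828125, 182.73512268066406), (32.22482681274414, 106.93822479248047), 20.17905044555664)
plat 3791 [ 0.5329 -0.2862  0.0593] ((533.4144287109375, -286.86260986328125), (131.63609313964844, 130.4778289794922), 81.0965347290039)
bar fit [-0.22372197  0.66263382] 0.06020519909448988 0.3135063161135539
scene fin 98 [0.58132463 0.22106393 0.15319819] [0.56348801 0.21351414 0.1452036 ] [0.59652056 0.2316547  0.1582064 ]
plat s 2893 [ 0.53956257 -0.29068141  0.05853338] ((534.2809448242188, -289.7561950683594), (130.53172302246094, 134.59820556640625), 80.64606475830078)
```

View pics/crop.png

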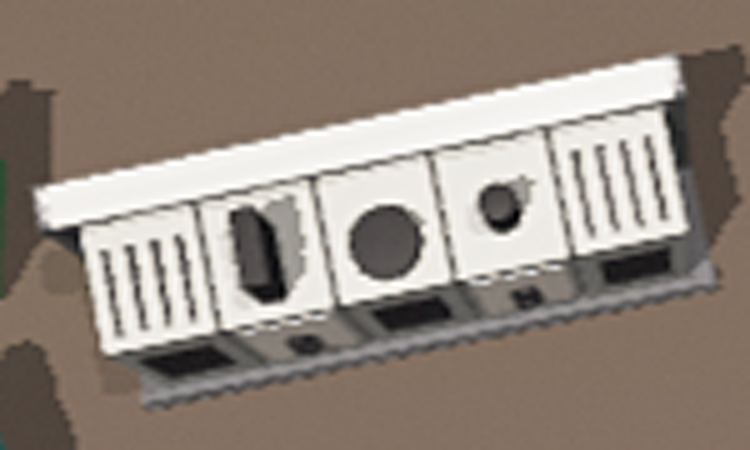

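The crop shows the fin (crop 258,255 → image 192,171) on the grey module in the 2nd place from the left. The dial is next to it and the round knob is in the 4th place. The bar is at the far side, so the front faces the robot. Moving there now.

>>> drive_tool([
  [35,16,33,4,0,0,-0.006],
  [35,16,33,4,0,0,-0.006],
  [35,16,33,4,0,0,-0.006],
  [35,16,33,4,0,0,-0.006],
  [35,16,33,4,0,0,-0.006],
])

```text
time_s: 1.07
tcp_pos: [0.256, -0.4333, 0.2301]
ee_rot: [[-0.968, -0.251, 0.0], [-0.251, 0.968, -0.0], [-0.0, -0.0, -1.0]]
wrist_force: [1.4, 1.0, 1.6]
gripper_width: 0.708
gripper_force: 0.0
```

>>> drive_tool([
  [35,16,33,4,0,0,-0.006],
  [35,16,33,4,0,0,-0.006],
  [35,16,33,4,0,0,-0.006],
  [35,16,33,4,0,0,-0.006],
  [35,16,33,4,0,0,-0.006],
])

```text
time_s: 1.48
tcp_pos: [0.336, -0.2682, 0.2504]
ee_rot: [[-0.975, -0.222, 0.001], [-0.222, 0.975, -0.0], [-0.001, -0.001, -1.0]]
wrist_force: [1.1, 0.1, 0.6]
gripper_width: 0.376
gripper_force: 0.0
```

>>> drive_tool([
  [35,16,33,4,0,0,0],
  [35,16,33,4,0,0,0],
  [35,16,33,4,0,0,0],
  [35,16,33,4,0,0,0],
  [35,16,33,4,0,0,0],
])

```text
time_s: 1.9
tcp_pos: [0.416, -0.103, 0.2706]
ee_rot: [[-0.975, -0.223, 0.001], [-0.223, 0.975, 0.0], [-0.001, -0.0, -1.0]]
wrist_force: [0.8, -0.7, 0.4]
gripper_width: 0.35
gripper_force: 0.0
```

>>> drive_tool([
  [35,16,33,0,0,0,0],
  [35,16,33,0,0,0,0],
  [35,16,33,0,0,0,0],
  [35,16,33,0,0,0,0],
  [35,16,33,0,0,0,0],
])

```text
time_s: 2.32
tcp_pos: [0.496, 0.0621, 0.2703]
ee_rot: [[-0.975, -0.223, 0.001], [-0.223, 0.975, 0.0], [-0.001, 0.0, -1.0]]
wrist_force: [0.6, -0.0, -0.1]
gripper_width: 0.35
gripper_force: 0.0
```

>>> drive_tool([
  [35,16,33,0,0,0,0],
  [35,16,33,0,0,0,0],
  [35,12,30,0,0,0,0],
  [35,8,20,0,0,0,0],
  [35,0,0,0,0,0,0],
])

```text
time_s: 2.73
tcp_pos: [0.5489, 0.1798, 0.2687]
ee_rot: [[-0.974, -0.226, -0.0], [-0.226, 0.974, 0.0], [0.0, 0.0, -1.0]]
wrist_force: [0.4, 0.5, -0.9]
gripper_width: 0.35
gripper_force: 0.0
```

>>> drive_tool([
  [35,12,18,0,0,0,0],
  [35,12,18,0,0,0,0],
  [35,6,8,0,0,0,0],
  [35,0,0,0,0,0,0],
  [35,0,0,0,0,0,0],
])

```text
time_s: 3.15
tcp_pos: [0.5772, 0.2197, 0.2694]
ee_rot: [[-0.975, -0.223, -0.001], [-0.223, 0.975, -0.001], [0.001, -0.0, -1.0]]
wrist_force: [-0.2, 0.3, -0.8]
gripper_width: 0.351
gripper_force: 0.0
```

```bash
python3 - <<'E'
from h import *
s=sense(); p=capture("wrist"); save("pics/w1.png",p["frame"])
print(s["tcp_pos"])
W=np.zeros((420,560,3)); k=p["z_map"]>0; W[k]=world(p,mask=k,st=s)
for r in masks_of("module",p)[:3]:
    m=r["region"]&(W[...,2]>.13); print(r["p"],r["xy"],m.sum())
d=np.hypot(W[...,0]-.578,W[...,1]-.222)
for lo,hi in((.128,.152),(.153,.163)):
    q=W[k&(d<.035)&(W[...,2]>lo)&(W[...,2]<hi)]
    if len(q)>5: print(len(q),q.mean(0),cv2.minAreaRect((q[:,:2]*1000).astype(np.float32)))
q=W[k&(abs(W[...,2]-.116)<.004)&(d<.15)]; print("tops",len(q),q.mean(0),cv2.minAreaRect((q[:,:2]*1000).astype(np.float32)))
E
```

```text
[0.57722905 0.21967487 0.26944063]
0.86 [428.5, 140.2] 750
0.81 [285.3, 189.3] 451
0.74 [398.7, 225.4] 0
338 [0.59898602 0.22729927 0.13840697] ((588.673828125, 231.5934600830078), (41.13862991333008, 52.9873161315918), 77.43821716308594)
378 [0.57588061 0.22479029 0.15649448] ((576.1869506835938, 224.97042846679688), (31.32775115966797, 10.890266418457031), 12.892745971679688)
tops 8218 [0.5907236  0.18733453 0.11471488] ((590.5289306640625, 190.99676513671875), (55.66020584106445, 233.75621032714844), 12.913723945617676)
```

View pics/w1.png

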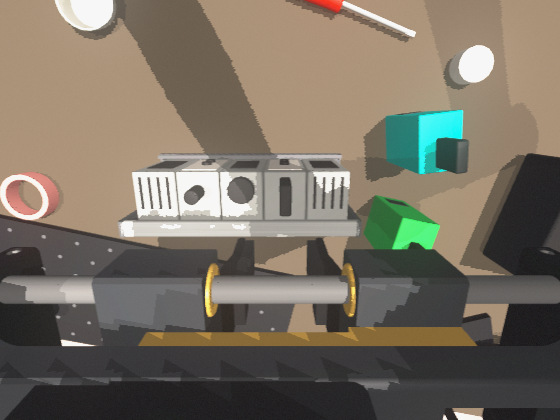

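The fin is at pixel (285,195), between the fingers, at world (0.576, 0.225) with yaw 12.9°, which matches the tool's yaw. Going down and closing.

>>> drive_tool([
  [35,-1,5,-30,0,0,0],
  [35,0,0,-35,0,0,0],
  [35,0,0,-35,0,0,0],
  [35,0,0,-25,0,0,0],
  [35,0,0,0,0,0,0],
])

```text
time_s: 3.67
tcp_pos: [0.5726, 0.2223, 0.1392]
ee_rot: [[-0.975, -0.221, -0.011], [-0.221, 0.975, -0.005], [0.012, -0.003, -1.0]]
wrist_force: [-0.2, -0.9, -0.2]
gripper_width: 0.35
gripper_force: 0.0
```

>>> drive_tool([
  [5,0,0,0,0,0,0],
  [5,0,0,0,0,0,0],
  [5,0,0,0,0,0,0],
  [5,0,0,0,0,0,0],
  [5,0,0,0,0,0,0],
])

```text
time_s: 4.08
tcp_pos: [0.5773, 0.2256, 0.1466]
ee_rot: [[-0.975, -0.223, 0.003], [-0.223, 0.975, 0.002], [-0.003, 0.001, -1.0]]
wrist_force: [0.5, 0.4, 0.0]
gripper_width: 0.086
gripper_force: 0.0
```

>>> drive_tool([
  [5,0,0,0,0,0,0],
])

```text
time_s: 4.17
tcp_pos: [0.577, 0.2255, 0.146]
ee_rot: [[-0.975, -0.223, 0.002], [-0.223, 0.975, 0.001], [-0.002, 0.001, -1.0]]
wrist_force: [1.1, -0.6, 0.9]
gripper_width: 0.065
gripper_force: 0.0
```

```bash
python3 - <<'E'
from h import *
s=sense(); print(s["gripper_width"],s["gripper_force"],s["wrist_force"],s["tcp_pos"])
p=capture("wrist"); q=capture("scene")
save("pics/w2.png",np.vstack([cv2.resize(p["frame"][100:340,120:460],(680,480))[:300], cv2.resize(q["frame"][120:250,270:430],None,fx=4.25,fy=2.3)]))
E
```

```text
0.0654918346197307 0.0 [ 1.05514598 -0.60640923  0.91223373] [0.57695948 0.22546096 0.14596248]
```

View pics/w2.png

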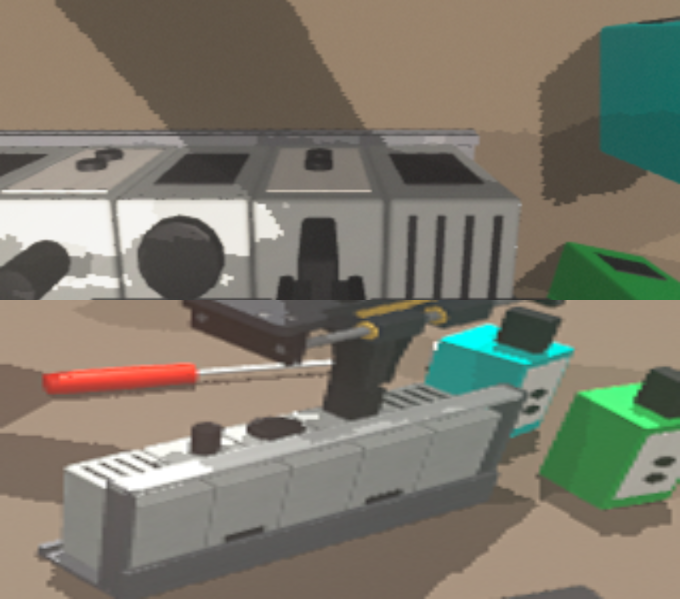

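The fin is at upper-picture (318,250) with a finger on each side at 290 and 350, so it is straddled but not yet squeezed. I'll keep closing.

>>> drive_tool([
  [0,0,0,0,0,0,0],
  [0,0,0,0,0,0,0],
  [0,0,0,0,0,0,0],
])

```text
time_s: 4.52
tcp_pos: [0.5772, 0.2255, 0.1458]
ee_rot: [[-0.975, -0.223, 0.002], [-0.223, 0.975, 0.001], [-0.002, 0.0, -1.0]]
wrist_force: [-0.1, -0.0, 5.1]
gripper_width: 0.01
gripper_force: 2.5
```

>>> drive_tool([
  [0,0,0,0,0,0,0],
  [0,0,0,0,0,0,0],
  [0,0,0,0,0,0,0],
])

```text
time_s: 4.77
tcp_pos: [0.5772, 0.2255, 0.1458]
ee_rot: [[-0.975, -0.223, 0.002], [-0.223, 0.975, 0.001], [-0.002, 0.0, -1.0]]
wrist_force: [0.5, 0.5, 6.2]
gripper_width: 0.005
gripper_force: 2.7
```

```bash
python3 - <<'E'
from h import *
s=sense(); print(s["gripper_width"],s["gripper_force"],s["wrist_force"],s["tcp_pos"])
p=capture("wrist"); q=capture("scene")
save("pics/w3.png",np.vstack([cv2.resize(p["frame"][150:270,200:370],(680,400)), cv2.resize(q["frame"][135:195,320:400],(680,200))]))
E
```

```text
0.005013967681173518 2.7031074464321136 [0.49371745 0.51941087 6.2112844 ] [0.57722224 0.22545483 0.14578663]
```

View pics/w3.png

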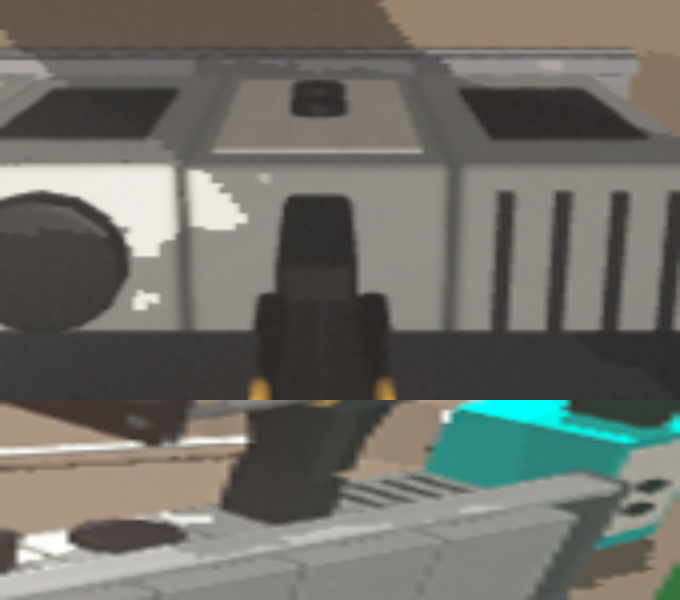

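The fingers read fully shut with very little force, so the fin may not be between the pads. I'll check with depth where fingers and fin are.

```bash
python3 - <<'E'
from h import *
s=sense(); p=capture("wrist")
W=np.zeros((420,560,3)); k=p["z_map"]>0; W[k]=world(p,mask=k,st=s)
R=np.array([[.975,-.223],[.223,.975]])
L=W.copy(); L[...,:2]=(W[...,:2]-s["tcp_pos"][:2])@R   # rack axes about TCP
u=280
for v in range(190,272,4): print(v,[np.round(L[v,x]*1000).astype(int).tolist() for x in (270,280,290)])
print([ (x,np.round(L[250,x]*1000).astype(int).tolist()) for x in range(250,315,4)])
q=capture("scene"); W=np.zeros((420,560,3)); k=q["z_map"]>0; W[k]=world(q,mask=k)
W[...,:2]=(W[...,:2]-s["tcp_pos"][:2])@R
m=k&(abs(W[...,0])<.06)&(abs(W[...,1])<.035)&(W[...,2]>.12)&(W[...,2]<.19)
for z in np.arange(.12,.19,.007):
    a=W[m&(abs(W[...,2]-z)<.0035)]*1000
    if len(a): print(round(z,3),len(a),a.min(0).round(),a.max(0).round(), np.median(a,0).round())
E
```

```text
190 [[-23, -8, 92], [-23, 0, 92], [-23, 8, 92]]
194 [[-23, -7, 104], [-23, 0, 104], [-23, 7, 104]]
198 [[-22, -7, 111], [-23, 0, 113], [-22, 7, 113]]
202 [[-20, -7, 115], [-20, 0, 115], [-20, 7, 114]]
206 [[-17, -7, 115], [-17, 0, 114], [-17, 7, 113]]
210 [[-14, -7, 115], [-16, 0, 120], [-14, 7, 115]]
214 [[-11, -7, 114], [-16, 0, 130], [-11, 7, 115]]
218 [[-14, -6, 133], [-16, 0, 139], [-8, 7, 115]]
222 [[-15, -6, 143], [-17, 0, 147], [-6, 7, 115]]
226 [[-16, -6, 152], [-16, 0, 153], [-2, 7, 115]]
230 [[-15, -6, 156], [-15, 0, 156], [1, 7, 115]]
234 [[-13, -6, 157], [-13, 0, 156], [4, 7, 115]]
238 [[-11, -6, 159], [-11, 0, 157], [-11, 6, 158]]
242 [[-11, -5, 164], [-9, 0, 160], [-11, 6, 164]]
246 [[-11, -5, 169], [-9, 0, 166], [-11, 5, 170]]
250 [[-11, -5, 175], [-9, 0, 170], [-10, 5, 172]]
254 [[-10, -5, 178], [-9, 0, 175], [-10, 5, 177]]
258 [[-10, -5, 183], [-10, 0, 181], [-9, 5, 181]]
262 [[-9, -5, 185], [-7, 0, 180], [-9, 5, 185]]
266 [[-9, -5, 189], [-5, 0, 181], [-9, 5, 189]]
270 [[-9, -5, 193], [-9, 0, 193], [-9, 5, 193]]
[(250, [-38, -9, 234]), (254, [-37, -8, 233]), (258, 
[... 228 characters left out ...]
 6, 232]), (302, [-38, 7, 233]), (306, [-37, 8, 232]), (310, [-37, 9, 232]), (314, [-37, 11, 233])]
0.12 11 [-14. -10. 121.] [  9.  -7. 123.] [ -3.  -8. 121.]
0.127 34 [-16. -11. 124.] [ 17.   1. 130.] [  3.  -8. 128.]
0.134 116 [-15. -35. 131.] [ 47.  34. 137.] [ 43.  -6. 136.]
0.141 160 [-14. -34. 138.] [ 46.  34. 144.] [ 34.  -7. 139.]
0.148 39 [-14. -10. 145.] [ 16.   3. 151.] [  4.  -8. 148.]
0.155 31 [-11. -11. 152.] [ 16.   3. 158.] [ 10.  -6. 154.]
0.162 40 [-11. -12. 159.] [ 13.   6. 165.] [  8. -10. 161.]
0.169 38 [-10. -13. 166.] [ 13.   6. 172.] [  9. -10. 169.]
0.176 34 [-11. -13. 173.] [ 14.   6. 179.] [ 10.  -9. 176.]
0.183 38 [-10. -13. 180.] [ 13.   9. 186.] [  9. -11. 183.]
```

>>> drive_tool([
  [35,0,0,0,0,0,0],
  [35,0,0,0,0,0,0],
  [35,0,0,0,0,0,0],
  [35,0,0,0,0,0,0],
])

```text
time_s: 5.3
tcp_pos: [0.5774, 0.2265, 0.1457]
ee_rot: [[-0.975, -0.223, 0.003], [-0.223, 0.975, 0.003], [-0.003, 0.002, -1.0]]
wrist_force: [0.6, 1.9, 3.0]
gripper_width: 0.227
gripper_force: 0.8
```

```bash
python3 - <<'E'
from h import *
s=sense(); p=capture("wrist"); print(s["tcp_pos"],s["wrist_force"],s["gripper_width"])
W=np.zeros((420,560,3)); k=p["z_map"]>0; W[k]=world(p,mask=k,st=s)
R=np.array([[.975,-.223],[.223,.975]])
L=W.copy(); L[...,:2]=(W[...,:2]-s["tcp_pos"][:2])@R
for x in (244,250,258,280,302,310,318): print(x,[(v,*np.round(L[v,x]*1000).astype(int).tolist()) for v in range(214,262,6)])
save("pics/w4.png",cv2.resize(p["frame"][150:290,190:380],(760,560)))
E
```

```text
[0.57737437 0.22652079 0.14574711] [0.58260539 1.86287209 3.03203104] 0.22676039624897512
244 [(214, -11, -25, 114), (220, -7, -26, 114), (226, -2, -26, 113), (232, 3, -26, 113), (238, 8, -26, 113), (244, 13, -26, 112), (250, 17, -26, 114), (256, -11, -18, 181)]
250 [(214, -11, -21, 115), (220, -7, -21, 115), (226, -3, -21, 115), (232, 2, -21, 115), (238, -10, -17, 157), (244, -11, -16, 166), (250, -11, -16, 174), (256, -11, -15, 181)]
258 [(214, -11, -15, 115), (220, -7, -15, 115), (226, -2, -16, 115), (232, 2, -16, 115), (238, 7, -16, 114), (244, -10, -12, 164), (250, -9, -12, 170), (256, -9, -11, 178)]
280 [(214, -17, 0, 132), (220, -16, 0, 143), (226, -17, 0, 155), (232, -14, 0, 156), (238, -10, 0, 157), (244, -7, 0, 157), (250, -3, 0, 158), (256, 1, 0, 157)]
302 [(214, -11, 16, 115), (220, -7, 16, 115), (226, -2, 16, 115), (232, 2, 16, 115), (238, 7, 16, 115), (244, -10, 12, 164), (250, -10, 12, 172), (256, -9, 11, 179)]
310 [(214, -5, 23, 94), (220, 0, 23, 96), (226, 4, 23, 98), (232, 8, 23, 99), (238, -11, 17, 159), (244, -11, 16, 167), (250, -11, 15, 175), (256, -11, 15, 181)]
318 [(214, -11, 27, 114), (220, -7, 27, 114), (226, -2, 27, 114), (232, 3, 27, 114), (238, 7, 28, 115), (244, 12, 28, 114), (250, 16, 28, 115), (256, -11, 19, 181)]
```

View pics/w4.png

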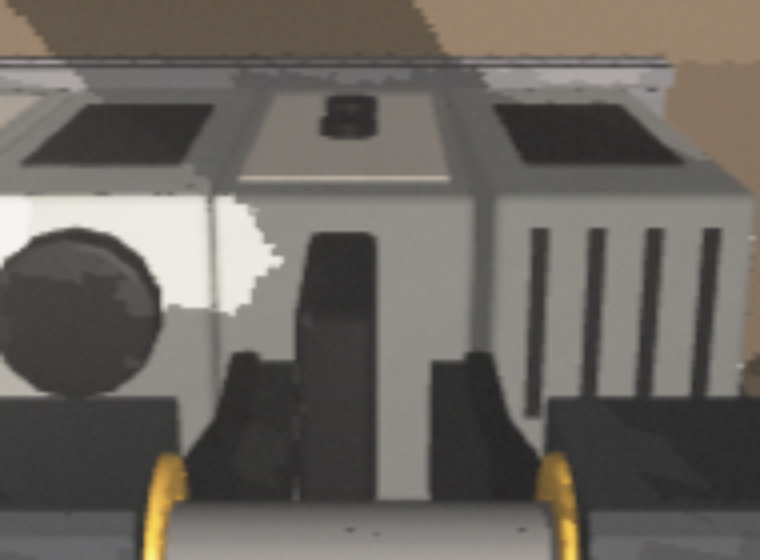

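Picture: the fin (340,330) is centred between the fingers (265,420) and (465,420). Depth puts the fingertips at about z 157, level with the fin's top, so the fingers closed above the fin. They sit about 30 mm higher than the nominal TCP geometry implies. I'll lower in guarded steps and re-measure.

>>> drive_tool([
  [33,0,0,-5,0,0,0],
  [33,0,0,-5,0,0,0],
  [33,0,0,0,0,0,0],
  [33,0,0,0,0,0,0],
])

```text
time_s: 5.68
tcp_pos: [0.5759, 0.2246, 0.1334]
ee_rot: [[-0.975, -0.223, -0.003], [-0.223, 0.975, -0.002], [0.003, -0.001, -1.0]]
wrist_force: [0.4, 0.6, 0.1]
gripper_width: 0.33
gripper_force: 0.0
```

```bash
cat > tip.py <<'E'
from h import *
s=sense(); p=capture("wrist"); print(s["tcp_pos"],s["wrist_force"],s["gripper_width"],s["gripper_force"])
W=np.zeros((420,560,3)); k=p["z_map"]>0; W[k]=world(p,mask=k,st=s)
R=np.array([[.975,-.223],[.223,.975]])
L=W.copy(); L[...,:2]=(W[...,:2]-s["tcp_pos"][:2])@R
m=k&(L[...,0]>-.016)&(L[...,0]<-.006)&(abs(L[...,1])>.0085)&(abs(L[...,1])<.035)&(L[...,2]>.118)&(L[...,2]<.2)
a=L[m]*1000; print("finger front pts",len(a),np.percentile(a[:,2],[0,2,10]) if len(a) else'')
m=k&(L[...,2]>.152)&(L[...,2]<.16)&(abs(L[...,1])<.009)&(L[...,0]<-.01)
a=L[m]*1000; print("fin",len(a),a.mean(0) if len(a) else'', a.min(0), a.max(0))
q=capture("scene"); W=np.zeros((420,560,3)); k=q["z_map"]>0; W[k]=world(q,mask=k)
W[...,:2]=(W[...,:2]-s["tcp_pos"][:2])@R
m=k&(abs(W[...,0])<.015)&(W[...,1]<-.011)&(W[...,1]>-.03)&(W[...,2]>.119)
a=W[m]*1000; print("scene finger",len(a),np.percentile(a[:,2],[0,2,10]) if len(a) else'')
E
python3 tip.py
```

```text
[0.57591002 0.22460962 0.13338735] [0.39107738 0.58770946 0.07206038] 0.33045891582582543 0.0
finger front pts 1576 [118.02691735 145.64479482 150.75577752]
fin 247 [-12.95837754   0.26011859 155.88427946] [-15.52184042  -5.36346715 152.02959666] [-10.00309873   6.06330134 158.18156062]
scene finger 197 [144.84077657 146.32385715 150.23567772]
```

Both cameras agree: the tips are at z 145–146 with the TCP reading 133. So the true tips are about 12 mm behind the reported TCP. Lowering 17 mm more.

>>> drive_tool([
  [33,0,0,-9,0,0,0],
  [33,0,0,-9,0,0,0],
  [33,0,0,0,0,0,0],
  [33,0,0,0,0,0,0],
])

```text
time_s: 6.12
tcp_pos: [0.576, 0.2248, 0.1156]
ee_rot: [[-0.975, -0.223, -0.002], [-0.223, 0.975, -0.001], [0.002, -0.001, -1.0]]
wrist_force: [-0.0, -0.2, 0.5]
gripper_width: 0.331
gripper_force: 0.0
```

```bash
python3 tip.py
```

```text
[0.57601938 0.22476578 0.11562204] [-0.00969068 -0.19761798  0.48423739] 0.331142746630006 0.0
finger front pts 1805 [118.19049256 128.09481607 133.93885008]
fin 318 [-1.30358091e+01 -9.38037551e-02  1.55834508e+02] [-15.5608074   -5.78189899 152.0328838 ] [-10.01590918   5.94303274 158.73739313]
scene finger 173 [127.75887083 129.46712704 132.83240923]
```

Tips at z 128 and the fin is centred. Closing.

>>> drive_tool([
  [0,0,0,0,0,0,0],
  [0,0,0,0,0,0,0],
  [0,0,0,0,0,0,0],
  [0,0,0,0,0,0,0],
  [0,0,0,0,0,0,0],
])

```text
time_s: 6.63
tcp_pos: [0.5767, 0.2251, 0.1171]
ee_rot: [[-0.975, -0.223, 0.0], [-0.223, 0.975, -0.0], [-0.0, -0.0, -1.0]]
wrist_force: [-0.1, -0.3, 0.6]
gripper_width: 0.134
gripper_force: 30.0
```

>>> drive_tool([
  [0,0,0,0,0,0,0],
  [0,0,0,0,0,0,0],
])

```text
time_s: 6.8
tcp_pos: [0.5767, 0.2251, 0.1171]
ee_rot: [[-0.975, -0.223, 0.0], [-0.223, 0.975, -0.0], [-0.0, -0.0, -1.0]]
wrist_force: [0.2, -1.6, 1.1]
gripper_width: 0.135
gripper_force: 30.0
```

Gripped: 0.135 of the stroke is 12 mm, at 30 N. Now tipping about the front foot edge, with the turn axis at rack −y = (0.223, −0.975, 0).

>>> drive_tool([
  [0,-4.4,-1.0,0.9,0.0097,-0.0425,0],
  [0,-4.4,-1.0,0.7,0.0097,-0.0425,0],
  [0,-4.5,-1.0,0.5,0.0097,-0.0425,0],
  [0,-4.5,-1.0,0.3,0.0097,-0.0425,0],
  [0,0,0,0,0,0,0],
])

```text
time_s: 7.22
tcp_pos: [0.5569, 0.2205, 0.1191]
ee_rot: [[-0.96, -0.224, 0.17], [-0.221, 0.975, 0.039], [-0.174, 0.0, -0.985]]
wrist_force: [1.6, 0.1, -4.6]
gripper_width: 0.138
gripper_force: 30.0
```

>>> drive_tool([
  [0,-4.5,-1.0,0.1,0.0097,-0.0425,0],
  [0,-4.5,-1.0,-0.1,0.0097,-0.0425,0],
  [0,-4.5,-1.0,-0.3,0.0097,-0.0425,0],
  [0,-4.5,-1.0,-0.5,0.0097,-0.0425,0],
  [0,0,0,0,0,0,0],
])

```text
time_s: 7.63
tcp_pos: [0.5383, 0.2154, 0.1171]
ee_rot: [[-0.916, -0.225, 0.331], [-0.212, 0.974, 0.074], [-0.339, -0.003, -0.941]]
wrist_force: [0.6, 1.1, -4.3]
gripper_width: 0.137
gripper_force: 30.0
```

```bash
python3 - <<'E'
from h import *
s=sense(); print(s["tcp_pos"],s["wrist_force"],s["gripper_width"])
p=capture("wrist"); q=capture("scene")
save("pics/t1.png",np.vstack([cv2.resize(p["frame"][110:290,160:400],(720,300)), cv2.resize(q["frame"][120:250,270:430],(720,300))]))
E
```

```text
[0.53831866 0.21539169 0.11705679] [ 0.6416738   1.09355413 -4.27681058] 0.13741279131620449
```

View pics/t1.png

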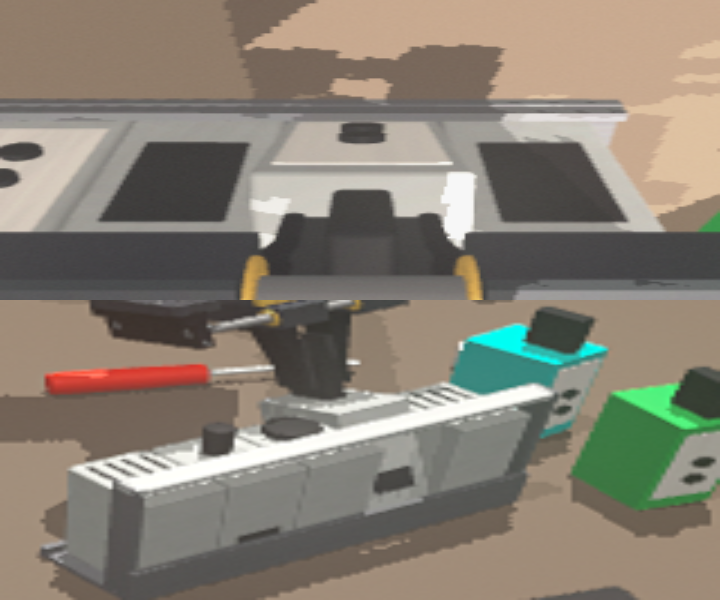

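The lower half shows the module's top tipped out in front of the bar at (330,405). The neighbours stand, and the force is about the module's weight. Next: lift over the lip, then draw forward and up.

>>> drive_tool([
  [0,0,0,4,0,0,0],
  [0,0,0,8,0,0,0],
  [0,-4,-1,8,0,0,0],
  [0,-10,-2,12,0,0,0],
  [0,-15,-3.5,15,0,0,0],
])

```text
time_s: 8.15
tcp_pos: [0.512, 0.2108, 0.1651]
ee_rot: [[-0.917, -0.221, 0.331], [-0.208, 0.975, 0.074], [-0.339, -0.001, -0.941]]
wrist_force: [0.1, 0.4, -5.1]
gripper_width: 0.132
gripper_force: 30.0
```

>>> drive_tool([
  [0,-18,-4,18,0,0,0],
  [0,-18,-4,18,0,0,0],
  [0,-18,-4,18,0,0,0],
  [0,-12,-3,18,0,0,0],
  [0,0,0,10,0,0,0],
])

```text
time_s: 8.57
tcp_pos: [0.4439, 0.1952, 0.2496]
ee_rot: [[-0.916, -0.223, 0.332], [-0.209, 0.975, 0.078], [-0.342, 0.002, -0.94]]
wrist_force: [1.0, -0.6, -5.1]
gripper_width: 0.133
gripper_force: 30.0
```

>>> drive_tool([
  [0,2,-10,0,-0.0097,0.0425,0],
  [0,5,-20,0,-0.0097,0.0425,0],
  [0,5,-28,0,-0.0097,0.0425,0],
  [0,5,-30,0,-0.0097,0.0425,0],
  [0,5,-30,0,-0.0097,0.0425,0],
])

```text
time_s: 8.98
tcp_pos: [0.4676, 0.0778, 0.2482]
ee_rot: [[-0.966, -0.225, 0.124], [-0.222, 0.974, 0.032], [-0.128, 0.003, -0.992]]
wrist_force: [1.2, -0.0, -4.8]
gripper_width: 0.136
gripper_force: 30.0
```

>>> drive_tool([
  [0,5,-30,0,-0.0097,0.0425,0],
  [0,5,-30,0,-0.0097,0.0425,0],
  [0,5,-30,0,-0.0097,0.0425,0],
  [0,5,-30,0,0,0,-0.048],
  [0,5,-30,0,0,0,-0.048],
])

```text
time_s: 9.4
tcp_pos: [0.4939, -0.0728, 0.2476]
ee_rot: [[-0.992, -0.127, -0.0], [-0.127, 0.992, 0.003], [-0.0, 0.003, -1.0]]
wrist_force: [0.9, -0.1, -4.8]
gripper_width: 0.134
gripper_force: 30.0
```

>>> drive_tool([
  [0,5,-30,0,0,0,-0.048],
  [0,5,-30,0,0,0,-0.048],
  [0,5,-30,0,0,0,-0.048],
  [0,5,-30,0,0,0,-0.048],
  [0,5,-30,0,0,0,-0.048],
])

```text
time_s: 9.82
tcp_pos: [0.5186, -0.223, 0.2477]
ee_rot: [[-0.994, 0.113, 0.001], [0.113, 0.994, 0.003], [-0.001, 0.003, -1.0]]
wrist_force: [-0.1, -0.2, -5.2]
gripper_width: 0.133
gripper_force: 30.0
```

>>> drive_tool([
  [0,5,-28,0,0,0,-0.048],
  [0,3,-20,0,0,0,0],
  [0,2,-10,0,0,0,0],
  [0,0,0,0,0,0,0],
  [0,0,0,0,0,0,0],
])

```text
time_s: 10.23
tcp_pos: [0.528, -0.28, 0.247]
ee_rot: [[-0.987, 0.159, -0.0], [0.159, 0.987, 0.002], [0.001, 0.002, -1.0]]
wrist_force: [-0.1, 0.0, -5.7]
gripper_width: 0.13
gripper_force: 30.0
```

```bash
cat > m.py <<'E'
from h import *
s=sense(); print(s["tcp_pos"],np.round(s["ee_rot"],3).tolist(),s["wrist_force"])
T=np.array(s["tcp_pos"])
for c in("scene","top","wrist"):
    p=capture(c); W=np.zeros((420,560,3)); k=p["z_map"]>0; W[k]=world(p,mask=k,st=s)
    for r in masks_of("module",p)[:3]:
        w=W[r["region"]&k]; md=np.median(w,0)
        if np.hypot(*(md[:2]-T[:2]))<.1:
            print(c,"module",r["p"],np.percentile(w,[2,50,98],axis=0).round(3).tolist())
    for r in masks_of("platform",p)[:1]:
        w=W[r["region"]&k]; w=w[abs(w[:,2]-.06)<.006]
        print(c,"plat",r["p"],len(w),np.median(w[:,2]) if len(w) else'',cv2.minAreaRect((w[:,:2]*1000).astype(np.float32)) if len(w)>9 else '')
    save(f"pics/{c}_m.png",p["frame"])
E
python3 m.py
```

```text
[ 0.52802249 -0.27995328  0.24700479] [[-0.987, 0.159, -0.0], [0.159, 0.987, 0.002], [0.001, 0.002, -1.0]] [-0.14436674  0.01815373 -5.74479774]
scene module 0.74 [[0.515, -0.309, 0.138], [0.568, -0.281, 0.215], [0.574, -0.256, 0.286]]
scene plat 0.56 2771 0.05856423657723208 ((534.4790649414062, -289.80120849609375), (130.7134552001953, 132.59823608398438), 81.19231414794922)
wrist plat 0.61 7056 0.057981204689111 ((532.4491577148438, -288.0497741699219), (130.08078002929688, 128.7617645263672), 80.85859680175781)
```

>>> drive_tool([
  [0,-2,-3,-10,0,0,0],
  [0,-2.5,-3.5,-20,0,0,0],
  [0,0,0,-20,0,0,0],
  [0,0,0,-12,0,0,0],
  [0,0,0,-4,0,0,0],
])

```text
time_s: 11.1
tcp_pos: [0.5212, -0.2862, 0.1779]
ee_rot: [[-0.987, 0.159, -0.006], [0.159, 0.987, 0.003], [0.006, 0.002, -1.0]]
wrist_force: [-0.3, -0.9, -6.0]
gripper_width: 0.137
gripper_force: 30.0
```

```bash
python3 - <<'E'
from h import *
s=sense(); T=np.array(s["tcp_pos"]); print(T,s["wrist_force"])
R=np.array(s["ee_rot"]); x=-R[:,0]; y=R[:,1]
p=capture("scene"); W=np.zeros((420,560,3)); k=p["z_map"]>0; W[k]=world(p,mask=k)
L=np.stack([(W-T)@x,(W-T)@y,W[...,2]],-1)*1000
m=k&(abs(L[...,1])<20)&(L[...,0]>33)&(L[...,0]<52)&(L[...,2]>75)&(L[...,2]<175)
a=L[m]; print("rear face",len(a),np.polyfit(a[:,2],a[:,0],1),np.median(a[:,0]),a[:,2].min(),a[:,2].max())
v,u=np.nonzero(m); print(u.min(),u.max(),v.min(),v.max())
save("pics/low.png",cv2.resize(p["frame"][110:290,60:300],(720,540)))
E
```

```text
[ 0.52120575 -0.28618049  0.17789748] [-0.32889708 -0.91510728 -5.95790431]
rear face 847 [-1.8062145e-02  4.5568424e+01] 43.363390733846146 75.02371465625527 174.95576697241256
94 128 197 239
```

View pics/low.png

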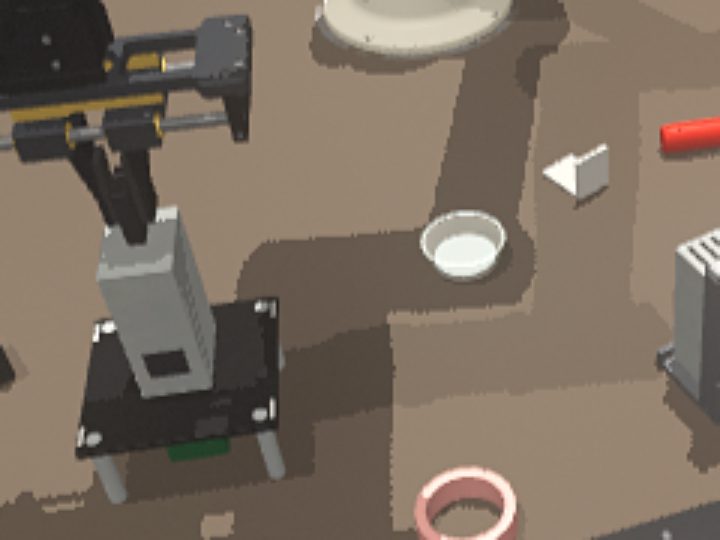

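The module hangs upright (within about 1°) over the middle of the plate (160,340 in the picture). Lowering gently.

>>> drive_tool([
  [0,0,0,-2,0,0,0],
  [0,0,0,-3,0,0,0],
  [0,0,0,-2,0,0,0],
  [0,0,0,0,0,0,0],
  [0,0,0,0,0,0,0],
])

```text
time_s: 11.57
tcp_pos: [0.5235, -0.2868, 0.1749]
ee_rot: [[-0.987, 0.158, 0.001], [0.158, 0.987, -0.0], [-0.001, -0.0, -1.0]]
wrist_force: [0.2, -1.0, -4.9]
gripper_width: 0.132
gripper_force: 30.0
```

>>> drive_tool([
  [0,0,0,-1.5,0,0,0],
  [0,0,0,-1.5,0,0,0],
  [0,0,0,0,0,0,0],
  [0,0,0,0,0,0,0],
])

```text
time_s: 11.9
tcp_pos: [0.5233, -0.2868, 0.1714]
ee_rot: [[-0.987, 0.158, -0.0], [0.158, 0.987, 0.0], [0.0, 0.0, -1.0]]
wrist_force: [-1.4, 0.5, -5.1]
gripper_width: 0.135
gripper_force: 30.0
```

>>> drive_tool([
  [0,0,0,-1,0,0,0],
  [0,0,0,0,0,0,0],
  [0,0,0,0,0,0,0],
])

```text
time_s: 12.15
tcp_pos: [0.5236, -0.287, 0.171]
ee_rot: [[-0.987, 0.158, 0.001], [0.158, 0.987, -0.001], [-0.001, -0.0, -1.0]]
wrist_force: [-0.2, -0.4, -2.9]
gripper_width: 0.131
gripper_force: 30.0
```

Contact is starting: the load has dropped from 5 N to 2.9 N. One more mm, then release.

>>> drive_tool([
  [0,0,0,-1,0,0,0],
  [0,0,0,0,0,0,0],
  [0,0,0,0,0,0,0],
])

```text
time_s: 12.4
tcp_pos: [0.524, -0.2871, 0.1709]
ee_rot: [[-0.987, 0.158, 0.002], [0.158, 0.987, -0.001], [-0.002, -0.001, -1.0]]
wrist_force: [-0.3, 2.3, 3.2]
gripper_width: 0.135
gripper_force: 30.0
```

Seated: the plate carries it, with +3 N at the wrist. Opening.

>>> drive_tool([
  [20,0,0,0,0,0,0],
  [25,0,0,0,0,0,0],
  [35,0,0,0,0,0,0],
  [40,0,0,0,0,0,0],
  [40,0,0,0,0,0,0],
])

```text
time_s: 12.82
tcp_pos: [0.5233, -0.2869, 0.1693]
ee_rot: [[-0.987, 0.159, -0.0], [0.159, 0.987, -0.0], [0.0, -0.0, -1.0]]
wrist_force: [0.4, -0.3, -0.9]
gripper_width: 0.368
gripper_force: 0.0
```

>>> drive_tool([
  [40,0,0,5,0,0,0],
  [40,0,0,10,0,0,0],
  [40,0,0,20,0,0,0],
  [40,0,0,30,0,0,0],
  [40,0,0,30,0,0,0],
])

```text
time_s: 13.23
tcp_pos: [0.5229, -0.2868, 0.266]
ee_rot: [[-0.987, 0.158, -0.001], [0.158, 0.987, -0.0], [0.001, -0.0, -1.0]]
wrist_force: [1.4, -0.3, -0.1]
gripper_width: 0.401
gripper_force: 0.0
```

>>> drive_tool([
  [40,0,0,25,0,0,0],
  [40,-20,0,10,0,0,0],
  [40,-30,0,0,0,0,0],
  [40,-30,0,0,0,0,0],
  [40,0,0,0,0,0,0],
])

```text
time_s: 13.65
tcp_pos: [0.4393, -0.2866, 0.3019]
ee_rot: [[-0.987, 0.16, 0.002], [0.16, 0.987, -0.0], [-0.002, -0.0, -1.0]]
wrist_force: [0.1, 0.2, -0.4]
gripper_width: 0.401
gripper_force: 0.0
```

```bash
python3 - <<'E'
from h import *
s=sense(); print(s["tcp_pos"],s["wrist_force"])
p=capture("scene"); q=capture("top")
W=np.zeros((420,560,3)); k=p["z_map"]>0; W[k]=world(p,mask=k)
V=np.zeros((420,560,3)); k2=q["z_map"]>0; V[k2]=world(q,mask=k2)
for n,w in(("scene",W),("top",V)):
    a=w[(np.hypot(w[...,0]-.533,w[...,1]+.288)<.06)&(abs(w[...,2]-.17)<.006)]
    if len(a)>9: print(n,len(a),a.mean(0),cv2.minAreaRect((a[:,:2]*1000).astype(np.float32)))
save("pics/end.png",np.hstack([cv2.resize(p["frame"],(400,300)),cv2.resize(q["frame"],(400,300))]))
E
```

```text
[ 0.43930728 -0.28662336  0.30187882] [ 0.07753042  0.2243454  -0.41500624]
scene 498 [ 0.5425832  -0.28928023  0.16858454] ((536.6328125, -289.742919921875), (46.48434066772461, 64.34552764892578), 80.9204330444336)
```

View pics/end.png

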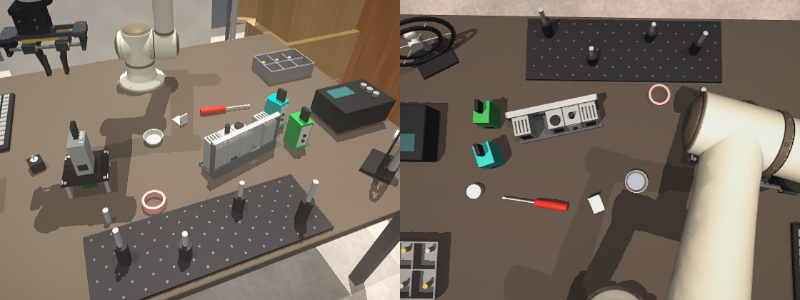

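The finned module stands upright in the middle of the plate (80,160 in the left view), within about 3 mm. The other modules stand in the rack (555,117 on the right), and the arm is clear.

```bash
python3 -c "from station import *; print(finish_job())"
```

```text
the job is handed in; nothing more can be done
None
```

The finned module stands upright in the middle of the black platform, about 3 mm off centre; the other modules are still in the rack, and the job was handed in at about 14 s of the 45 s allowed.

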